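# Reseat the crept relay and power up

## Task

On the repair bench, the yellow relay has crept up out of its socket in the open chassis: with the fingertips, press it gently straight down until it is fully home, level with the other two relays. Then, and only then, press the blue button on top of the power supply fully down with the fingertips, let it spring back, and withdraw clear of everything. Do not touch the white and green relays, the red button or the glass jar, do not press hard, and lift nothing.

Things in the scene. Friction and masses are not known exactly. Their poses are not given: they have to be found in the camera images.
- chassis: Open aluminium chassis tray lying on the bench, fixed, 220 mm (x) by 270 mm (y), walls 50 mm high and 4 mm thick. Origin at the centre of its underside, z up. It may lie to the left or the right of the robot's centre line, the supply on the other side. Its three relays stand in a row along its y axis at x = -35 mm, y = -65, 0 and +65 mm, in any order. Everything else in it is lower than 52 mm.
- relay_yellow: Yellow plug-in relay, an upright box 28 x 28 mm and 45 mm tall in a black socket of the chassis. Origin at the centre of its flat top face, axes those of the chassis. It starts standing 8 to 10 mm too high; fully home its top is 66 mm above the chassis's origin (and the bench), level with the other relays, where a firm stop ends its travel. It slides only straight up and down, stays where it is left, and needs about 5 N to move; over 35 N is too hard.
- relay_white: White relay of the same size, already home (top at 66 mm, origin at the centre of its top face). To be left untouched.
- relay_green: Green relay of the same size, already home (top at 66 mm, origin at the centre of its top face). To be left untouched.
- supply: Bench power supply, a fixed low metal case 210 mm (x) by 270 mm (y) and 85 mm high with two needle meters and its controls on the flat top. Origin at the centre of its underside, z up. Its two push buttons stand at x = -55 mm, y = -50 and +50 mm, either way round; other controls (a black knob at y = 110 mm, black terminals at y = -112 mm) stand at most 12 mm above the top.
- button_blue: Blue round push button, 26 mm across. Origin at the centre of its top face, 97 mm above the bench when up. Spring return, travel 6 mm straight down, about 1.5 N to start and 4.5 N fully down, then a firm stop; over 35 N is too hard.
- button_red: Red round push button of the same size and height. To be left untouched.
- jar: Small closed glass jar with a white lid, 34 mm across and 55 mm tall, standing loose on the supply's top near its far left corner (about x = 45 mm, y = 95 mm from the supply's origin, along its axes). Origin at the centre of its underside, 85 mm above the bench. To be left untouched.

How it is judged:
On the way, in this order (a step that is already met when the one before it is completed fails the run):
1. the yellow relay is pressed home (z of relay_yellow in the frame of chassis below 0.0685 m), for 0.2 s.
2. the blue button is pressed down (z of button_blue in the frame of supply below 0.0927 m and z of relay_yellow in the frame of chassis below 0.0685 m and contact force between the fingers and button_blue above 0.5 N), for 0.05 s.
At the end, for the whole second after the job is handed in: The yellow relay is home (top within 2.5 mm of the other relays' level), the blue button has been pressed at least 4.3 mm afterwards and is up again, the other relays and the red button are as they were, and the jar stands at rest upright within 8 mm of its place (z of relay_yellow in the frame of chassis below 0.0685 m and z of each of button_blue, button_red in the frame of supply above 0.0955 m and z of each of relay_white, relay_green in the frame of chassis below 0.0675 m and distance of jar from where it was at the start of the episode below 0.008 m and angle between jar's own z axis and vertical below 0.1 rad and linear speed of jar below 0.02 m/s); the robot touches nothing.
It fails at once if the white relay, the green relay or the red button is touched (over 1 N) (contact force between any of the fingers, the arm and relay_white above 1 N or contact force between any of the fingers, the arm and relay_green above 1 N or contact force between any of the fingers, the arm and button_red above 1 N).
It fails at once if the glass jar is touched (over 1 N), shifted 8 mm or tipped (contact force between any of the fingers, the arm and jar above 1 N or not (distance of jar from where it was at the start of the episode below 0.008 m and angle between jar's own z axis and vertical below 0.1 rad)).
It fails at once if the yellow relay is lifted above where it stood (z of relay_yellow in the frame of chassis above 0.0775 m).
It fails at once if the yellow relay or the blue button is pressed hard (over 35 N) (contact force between any of the fingers, the arm and relay_yellow above 35 N or contact force between any of the fingers, the arm and button_blue above 35 N).
It fails at once if the blue button is pressed before the relay is home (z of button_blue in the frame of supply below 0.094 m and not (z of relay_yellow in the frame of chassis below 0.0685 m)).
It also fails if it takes over 45 s, if anything falls off the work surface, if the arm or the gripper's body presses on something with over 40 N, if the wrist force passes 120 N, or if a joint passes its speed limit or range.

## Robot

A 6-joint arm with a two-finger parallel gripper is mounted at the origin on the work surface. World frame = base frame: x ahead of the robot, y to its left, z up, the work surface at z = 0. Lengths are in m, angles in rad, forces in N, time in s.
With the tool pointing down it reaches from about 0.3 to 0.775 m from the base axis. Payload 14.6 kg.
Tool frame: the origin (TCP) lies at the very end of the fingers, on their centre line; the grasp point (between the pads) lies ctrl.tcp_to_grasp behind it (ctrl.tcp_to_grasp is the distance from the TCP to the grasp point, in m); x points along the fingers, y is the direction in which the jaws open and shut, and the axes are right-handed (so a half turn about x gives the same grasp; the last joint's range is limited). The gripper opens to 94 mm and grips with 3 to 60 N. Pads are 16 mm wide; open, the fingers measure 119 mm over their backs; the gripper's body (75 mm by 177 mm) begins 78 mm behind the grasp point.
Start: joints at [1.254, 0.3, 1.521, -0, 1.321, -0.067], TCP at [0.136, 0.533, 0.176] pointing down, gripper open.
Joint ranges: [-3.03, 3.03], [-0.79, 2.21], [0.23, 2.52], [-1.04, 4.18], [0, 3.07], [-2.55, 2.55]. Speed limits (rad/s): [2.22, 2.22, 2.57, 3.14, 3.14, 3.14].

## Interface

Orientations are given as [roll, pitch, yaw] about the fixed x, y, z axes, in that order (R = Rz(yaw) Ry(pitch) Rx(roll)).
In Python, from station import ctrl gives the robot as it stands.
- The arm moves only by the tool play_rows, never from a script. Its argument "increments" is a list that holds one entry, the list of rows, each a list of 5 numbers: the closure in counts, from 0 (fully open) to 255 (shut), then the shift along the tool's x, y, z in cm, then the turn about the tool's x in degrees. A call has 1 to 12 rows; each row shifts and turns the commanded pose from where the row before left it, along the tool's axes as they then stand; what a row does not reach is not made up. A row lasts 1/12 s, in which the tool goes at most 41.7 mm and 7.16 degrees, less where a joint would pass 70% of its speed; a pose out of reach is approached as far as the arm can. A call is refused whole if a number of a shift passes 4.17 or a number of a turn 7.16, either way. A call with a gripper value outside its range is refused whole. The fingers move at their own pace and stop on an object; "newtons" is the grip in N (left out, the last holds). Time passes only in rows, so rows that do not move let the fingers close. It gives the time, the measured TCP pose, the force and the opening at its end, in the units of the state.
- ctrl.get_obs(): the state, without advancing time (a new reading comes with each control period).
- ctrl.camera(name): name is "side" or "top" or "wrist"; returns the picture (384x512x3 uint8, red, green, blue); there is no depth.
- ctrl.calibration(name): a dict with "fx", "fy", "cx", "cy" (pixels), "k1" (the pictures are not rectified: a ray, as slopes to the right and down, at radius r is drawn at 1 + k1 r^2 times it, then the intrinsics apply), "rvec" (rotation vector, rad) and "tvec" (3), from world to camera coordinates, as OpenCV has them; the wrist camera has in their place "T_tool_cam" (4x4, takes a point from camera to tool coordinates, whose origin is the TCP and whose axes are the tool frame's). Camera axes: x right, y down, z forward; pixel columns grow to the right and rows downward; lengths in m; the calibration is good to about 2 mm. A picture is of the moment at which its call begins: read the wrist's pose just before it. calibration takes no time and is no camera call.
- ctrl.hand_in(): hands the job in, once; it reports no verdict.
The state is a dict: "time_s": time; "qpos": joint angles; "joint_vel": joint speeds; "tau": joint torques, N m; "ee_pos": TCP position; "eef_rot": TCP orientation; "force": force on the tool from outside, world axes, zero at the start; "moment": the same for the moment, N m; "grip_width": finger opening in m.
Only numpy, scipy, OpenCV 4.12 (cv2) and the standard library are available. Lean on these libraries where they do the work, as an engineer would, in place of code of your own. Each camera call takes 0.05 s, during which the arm holds its last target.

## Working session

There is one attempt and no reset: what is moved stays moved. The work goes in short steps, Python scripts to look and compute and a tool call to move; the robot and the scene stay as the last step left them, time stands still between calls to the robot, and variables do not carry over. Pictures are saved under pics/ and viewed, and the job is handed in when it is done.

Besides the shell and the picture viewer there is one more tool, called after "Request:" by a JSON object that holds its "api" and its "payload", one argument or row to a line. play_rows: Moves the arm, as the interface text tells. Its arguments: {"type":"object","properties":{"increments":{"type":"array"},"newtons":{"type":"number"}},"required":["increments"]}

```bash
mkdir -p pics; ls
python3 - <<'E'
from station import ctrl
import cv2
print(ctrl.get_obs(), ctrl.tcp_to_grasp)
for n in ("top","side","wrist"):
    im=ctrl.camera(n); cv2.imwrite(f"pics/{n}0.png",im[:,:,::-1]); print(n,ctrl.calibration(n))
E
```

```text
pics
{'time_s': 0.0, 'qpos': array([ 1.25441321e+00,  3.00480761e-01,  1.52156527e+00,  3.14755841e-06,
        1.32071720e+00, -6.65852871e-02]), 'joint_vel': array([ 8.93782358e-04, -1.48362368e-03,  4.38886917e-05, -2.18623690e-03,
        3.05725363e-04, -1.07401850e-03]), 'tau': array([ 1.82052067e-03, -5.31812632e+01, -3.52729011e+01,  7.09197437e-02,
        2.45045620e-02, -8.44087458e-05]), 'ee_pos': array([0.13586652, 0.53264972, 0.17588774]), 'eef_rot': array([-1.63998607,  1.56962574, -1.88978469]), 'force': array([-0.12982999, -0.1537645 ,  0.13895847]), 'moment': array([-0.06666524, -0.00811312, -0.02126971]), 'grip_width': 0.09398717877103963} 0.0188
top {'fx': 349.60948105557287, 'fy': 349.60948105557287, 'cx': 252.51429982515597, 'cy': 194.19302531237497, 'k1': -0.05219273360134226, 'rvec': array([ 2.15214078, -2.1686346 ,  0.10649119]), 'tvec': array([0.01040694, 0.54266108, 0.8679292 ])}
side {'fx': 346.60871890490967, 'fy': 346.60871890490967, 'cx': 261.5224561328624, 'cy': 185.65207419597922, 'k1': -0.04129456259905545, 'rvec': array([ 0.86436695, -2.56715619,  1.06938036]), 'tvec': array([0.43913488, 0.26413879, 0.64112121])}
wrist {'fx': 336.8096221048513, 'fy': 336.8096221048513, 'cx': 259.19277731851105, 'cy': 196.71873500667857, 'k1': -0.0444572375477677, 'T_tool_cam': array([[-1.39071998e-03, -2.85986827e-01,  9.58232540e-01,
        -2.08118482e-01],
       [ 9.99999004e-01, -1.68816263e-04,  1.40095365e-03,
        -1.83682895e-06],
       [-2.38889051e-04,  9.58233534e-01,  2.85986777e-01,
        -8.44006734e-02],
       [ 0.00000000e+00,  0.00000000e+00,  0.00000000e+00,
         1.00000000e+00]])}
```

View pics/top0.png

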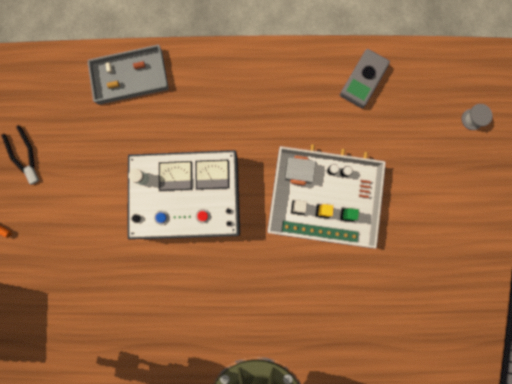

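View pics/side0.png

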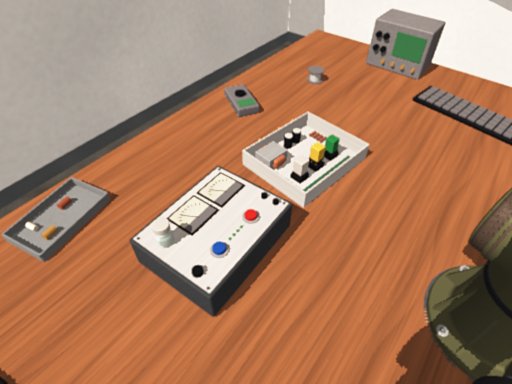

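View pics/wrist0.png

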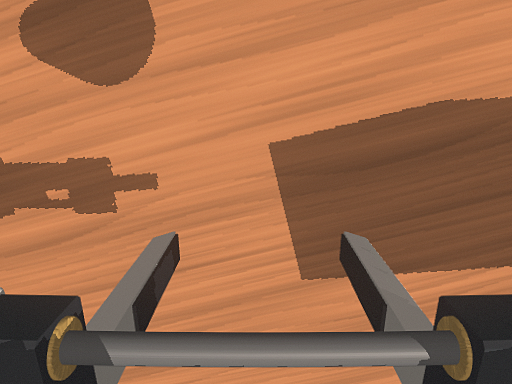

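The top view shows the supply on the left, with blue at about (162,217) and red at about (204,216). The chassis is on the right, with white at about (299,207), yellow at about (326,211) and green at about (350,214). The jar is at about (138,176), and the arm doesn't block the view.

```bash
cat > h.py <<'E'
import numpy as np, cv2
from scipy.spatial.transform import Rotation as Ro
from station import ctrl
R_=lambda c:(np.array([[c["fx"],0,c["cx"]],[0,c["fy"],c["cy"]],[0,0,1]]))
def ray(name,px,obs=None):
    c=ctrl.calibration(name)
    u=cv2.undistortPoints(np.array([[px]],float),R_(c),np.array([c["k1"],0,0,0,0]))[0,0]
    # note: radial model only
    d=np.array([u[0],u[1],1.])
    if name=="wrist":
        T=np.array(c["T_tool_cam"]); Rt=Ro.from_euler("xyz",obs["eef_rot"]).as_matrix()
        return obs["ee_pos"]+Rt@T[:3,3], Rt@T[:3,:3]@d
    R=Ro.from_rotvec(c["rvec"]).as_matrix()
    return -R.T@c["tvec"], R.T@d
def plane(name,px,z,obs=None):
    o,d=ray(name,px,obs); return o+d*(z-o[2])/d[2]
def tri(a,b):
    (o1,d1),(o2,d2)=a,b
    A=np.stack([d1,-d2],1); t=np.linalg.lstsq(A,o2-o1,rcond=None)[0]
    p,q=o1+t[0]*d1,o2+t[1]*d2
    return (p+q)/2,np.linalg.norm(p-q)
RNG={"yellow":((18,120,120),(33,255,255)),"blue":((100,140,80),(125,255,255)),"red":((0,190,120),(4,255,255)),"green":((55,120,60),(75,255,255))}
def blobs(im,col,amin=25):
    hsv=cv2.cvtColor(im,cv2.COLOR_RGB2HSV)
    m=cv2.inRange(hsv,*RNG[col])
    n,l,s,c=cv2.connectedComponentsWithStats(m)
    return [(s[i,4],s[i,:4].tolist(),c[i].round(1).tolist()) for i in range(1,n) if s[i,4]>=amin]
E
python3 - <<'E'
from h import *
for n in("top","side"):
    im=cv2.imread(f"pics/{n}0.png")[:,:,::-1].copy()
    print(n, ray(n,(256,192))[0])
    for c in RNG: print(c,blobs(im,c))
    b=im[:,:,::-1]
    r=b[140:250,120:400] if n=="top" else b[110:310,130:380]
    cv2.imwrite(f"pics/{n}z.png",cv2.resize(r,None,fx=2.8 if n=="top" else 3,fy=2.8 if n=="top" else 3,interpolation=cv2.INTER_CUBIC))
E
```

```text
top [ 0.44506608 -0.00276502  0.92184542]
yellow [(np.int32(165), [319, 204, 15, 13], [326.0, 209.9])]
blue [(np.int32(62), [157, 213, 9, 9], [160.8, 217.3])]
red [(np.int32(57), [198, 212, 9, 8], [202.3, 215.7])]
green [(np.int32(99), [350, 82, 18, 16], [357.9, 89.3]), (np.int32(149), [343, 209, 15, 12], [350.1, 214.2])]
side [0.19920918 0.48189027 0.6338317 ]
yellow [(np.int32(211), [310, 143, 15, 19], [316.8, 151.6])]
blue [(np.int32(127), [213, 242, 13, 13], [218.9, 247.7])]
red [(np.int32(94), [245, 210, 12, 10], [250.5, 214.5])]
green [(np.int32(632), [393, 33, 33, 29], [408.6, 47.0]), (np.int32(35), [238, 100, 16, 6], [245.0, 102.5]), (np.int32(169), [326, 135, 13, 19], [331.2, 143.9])]
```

View pics/topz.png

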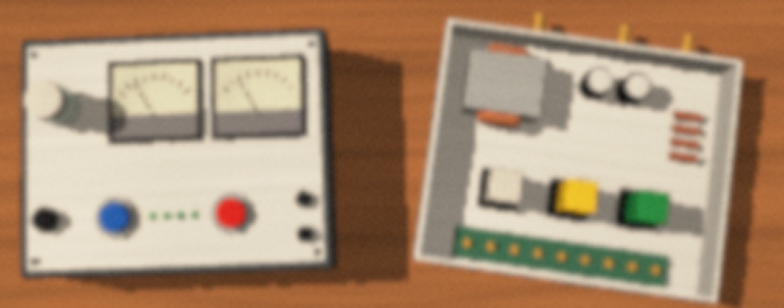

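View pics/sidez.png

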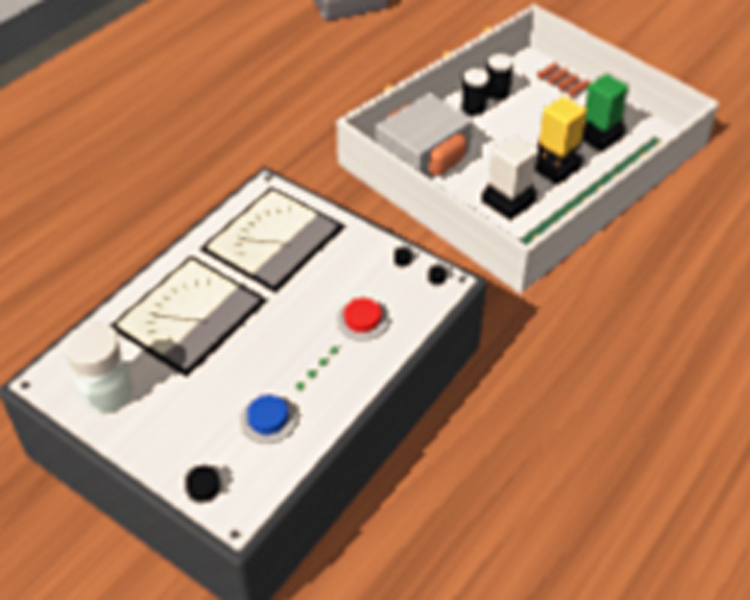

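Run:
```python
from h import *
P={}
for k,t,s,z in(("yellow",(326.0,209.9),None,.075),("green",(350.1,214.2),None,.066),("white",(299.2,206.8),None,.066),("blue",(160.8,217.3),(218.9,247.7),.097),("red",(202.3,215.7),(250.5,214.5),.097)):
    P[k]=plane("top",t,z); print(k,P[k].round(4), *([tri(ray("top",t),ray("side",s)), plane("side",s,z)] if s else []))
a=P["white"]-P["green"]; print("relay yaw",np.degrees(np.arctan2(-a[0],a[1])),np.linalg.norm(a))
a=P["blue"]-P["red"]; print("btn yaw",np.degrees(np.arctan2(-a[0],a[1])),np.linalg.norm(a))
print(plane("top",(134,176),.14))
R=Ro.from_euler("xyz",ctrl.get_obs()["eef_rot"]).as_matrix(); print(R.round(3))
```

```text
yellow [ 0.498  -0.1721  0.075 ]
green [ 0.4875 -0.2329  0.066 ]
white [ 0.5067 -0.1084  0.066 ]
blue [0.482  0.2236 0.097 ] (array([0.48207328, 0.22476892, 0.09221746]), np.float64(0.00033654834797276306)) [0.47942137 0.22696566 0.097     ]
red [0.4852 0.1247 0.097 ] (array([0.48516035, 0.12519487, 0.09272761]), np.float64(0.0005210299887084199)) [0.48266516 0.12790135 0.097     ]
relay yaw -8.786163652585808 0.12600601534874992
btn yaw 1.840155824540547 0.0989341373669014
[0.57470268 0.2757255  0.14      ]
[[-0.     0.247  0.969]
 [-0.001  0.969 -0.247]
 [-1.    -0.001 -0.   ]]
```

Request:
{"api": "play_rows", "payload": {
  "increments": [
    [[255,-0.5,-2.1,2.8,0],[255,-0.5,-2.1,2.8,0],[255,-0.5,-2.1,2.8,0],[255,-0.5,-2.1,2.8,0],[255,-0.4,-2.1,2.8,0],[255,0,-2.1,2.8,0],[255,0,-2.1,2.8,0],[255,0,-2.1,2.8,0],[255,0,-2.1,2.8,0],[255,0,-2.1,2.8,0],[255,0,-2.1,2.8,0],[255,0,-2.1,2.8,0]]
  ],
  "newtons": 10
}}

```text
time_s: 1.15
ee_pos: [0.3999, 0.2041, 0.2005]
eef_rot: [1.205, 1.571, 0.955]
force: [-0.0, 1.7, -0.3]
grip_width: 0.0174
```

Request:
{"api": "play_rows", "payload": {
  "increments": [
    [[255,0,-3.1,1.3,0],[255,0,-3.1,1.3,0],[255,0,-3.1,1.3,0],[255,0,-3.1,1.3,0],[255,0,-3.1,1.3,0],[255,0,-3.1,1.3,0],[255,0,-3.1,1.3,0],[255,0,-3.1,1.3,0],[255,0,-3.1,1.3,0],[255,0,-3.1,1.3,0],[255,0,-3.1,1.3,-5.5],[255,0,0,0,0]]
  ]
}}

```text
time_s: 2.15
ee_pos: [0.4535, -0.1643, 0.1999]
eef_rot: [-2.397, 1.57, -2.546]
force: [0.4, 0.1, 0.2]
grip_width: 0.0002
```

Run:
```python
from h import *
o=ctrl.get_obs(); im=ctrl.camera("wrist"); cv2.imwrite("pics/w1.png",im[:,:,::-1])
print(o["ee_pos"],o["force"],o["grip_width"],Ro.from_euler("xyz",o["eef_rot"]).as_matrix().round(3))
for c in("yellow","green"):
    for b in blobs(im,c,100): print(c,b,plane("wrist",b[2],.066 if c=="green" else .075,o).round(4))
```

```text
[ 0.45351347 -0.16429616  0.19992469] [0.39225606 0.09742039 0.24230776] 0.00022587730003982809 [[-0.001  0.149  0.989]
 [-0.     0.989 -0.149]
 [-1.    -0.001 -0.001]]
yellow (np.int32(786), [243, 202, 27, 34], [255.9, 217.7]) [ 0.4906 -0.1729  0.075 ]
yellow (np.int32(110), [252, 343, 4, 31], [253.4, 359.0]) [ 0.6716 -0.2038  0.075 ]
green (np.int32(494), [184, 210, 27, 23], [196.5, 221.3]) [ 0.4884 -0.2379  0.066 ]
```

View pics/w1.png

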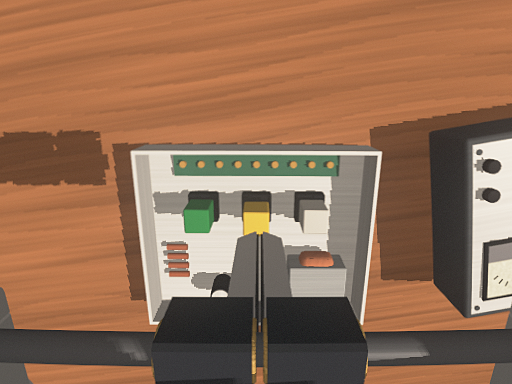

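Run:
```python
import cv2
im=cv2.imread("pics/w1.png")[180:250,170:340]
cv2.imwrite("pics/w1z.png",cv2.resize(im,None,fx=4.6,fy=4.6,interpolation=cv2.INTER_NEAREST))
```

```text
(no output)
```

View pics/w1z.png

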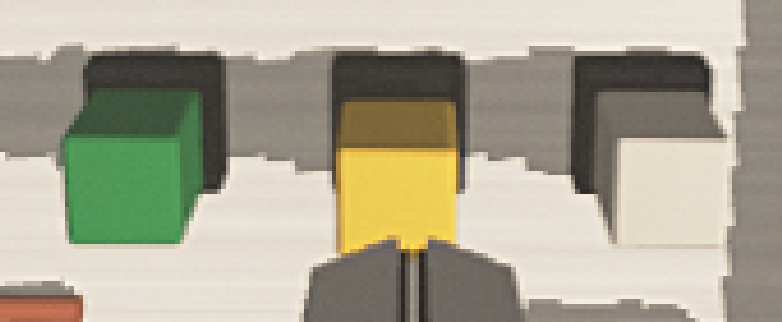

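The zoom shows the three top faces. The green one is centred at about (197,221.4), the white at about (316,221.4) and the yellow at about (256.5,224). The fingertips hide yellow's far edge.

Run:
```python
from h import *
o=ctrl.get_obs()
g=plane("wrist",(197,221.4),.066,o);w=plane("wrist",(316.1,221.4),.066,o)
print(g,w,(g+w)/2,np.linalg.norm(g-w))
print(plane("wrist",(256.5,212.2),.075,o),plane("wrist",(256.5,224.2),.075,o))
a=w-g; print("yaw",np.degrees(np.arctan2(-a[0],a[1])))
R=Ro.from_euler("xyz",o["eef_rot"]).as_matrix()
print("move to mid",R.T@((g+w)/2-o["ee_pos"])*100)
```

```text
[ 0.48787042 -0.23525327  0.066     ] [ 0.50793852 -0.10758852  0.066     ] [ 0.49790447 -0.1714209   0.066     ] 0.12923240974613023
[ 0.48435293 -0.16927062  0.075     ] [ 0.49761635 -0.17138013  0.075     ]
yaw -8.933434858100304
move to mid [13.38381483 -0.22886361  4.56576124]
```

Request:
{"api": "play_rows", "payload": {
  "increments": [
    [[255,0,-0.1,2.3,0],[255,0,-0.15,2.25,0],[255,2.5,0,0,0],[255,2.5,0,0,0],[255,2.5,0,0,0],[255,2.0,0,0,0],[255,1.5,0,0,0],[255,0,0,0,0],[255,0,0,0,0]]
  ]
}}

```text
time_s: 2.95
ee_pos: [0.4979, -0.1687, 0.0905]
eef_rot: [2.843, 1.57, 2.689]
force: [0.9, 0.1, 0.8]
grip_width: 0.0008
```

Run:
```python
from h import *
o=ctrl.get_obs(); im=ctrl.camera("wrist"); s=ctrl.camera("side")
print(o["ee_pos"],o["force"])
cv2.imwrite("pics/w2.png",cv2.resize(im[170:290,170:350,::-1],None,fx=4,fy=4))
cv2.imwrite("pics/s2.png",cv2.resize(s[60:220,220:420,::-1],None,fx=3.7,fy=3.7))
```

```text
[ 0.49794246 -0.16869074  0.09049403] [0.90107396 0.09648483 0.77327605]
```

View pics/w2.png

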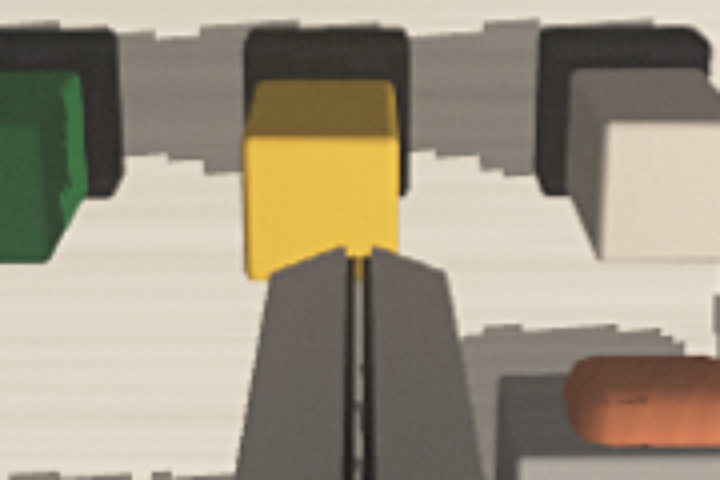

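View pics/s2.png

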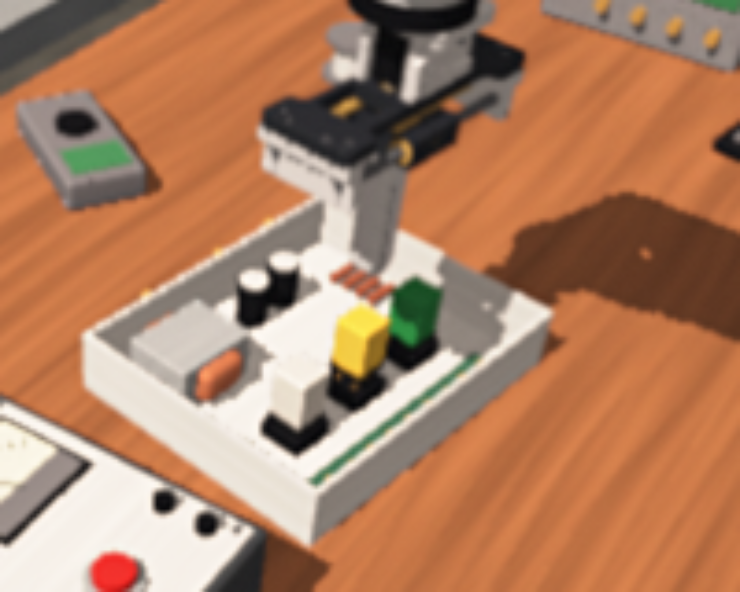

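```bash
cat >> h.py <<'E'
def proj(name,X,obs=None):
    c=ctrl.calibration(name); k=np.array([c["k1"],0,0,0,0])
    if name=="wrist":
        T=np.array(c["T_tool_cam"]); Rt=Ro.from_euler("xyz",obs["eef_rot"]).as_matrix()
        Rw=Rt@T[:3,:3]; t=obs["ee_pos"]+Rt@T[:3,3]
        rv=Ro.from_matrix(Rw.T).as_rotvec(); tv=-Rw.T@t
    else: rv,tv=c["rvec"],c["tvec"]
    return cv2.projectPoints(np.array([X],float),rv,tv,R_(c),k)[0].ravel()
E
python3 - <<'E'
from h import *
o=ctrl.get_obs(); p=o["ee_pos"]; print(p,o["force"])
for n in("top","side","wrist"): print(n,proj(n,p,o),proj(n,[.4979,-.1715,.075],o))
im=ctrl.camera("top"); cv2.imwrite("pics/t2.png",im[:,:,::-1])
cv2.imwrite("pics/s3.png",ctrl.camera("side")[:,:,::-1])
E
```

```text
[ 0.49866684 -0.16928497  0.09173076] [-0.10627399  0.13722431  0.91877194]
top [326.18101192 209.16817683] [325.73372392 209.9327712 ]
side [317.7934009  141.88150652] [317.65306291 146.73017195]
wrist [258.62992426 228.83037738] [255.39948782 219.37361374]
```

View pics/t2.png

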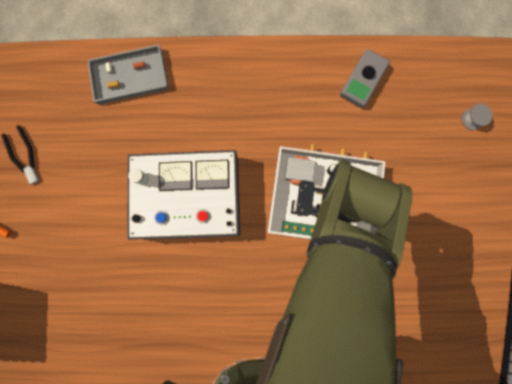

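View pics/s3.png

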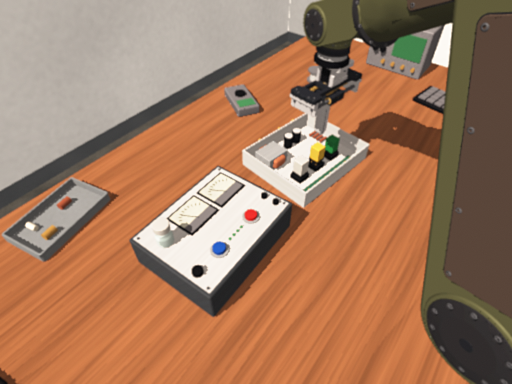

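The side and wrist pictures suggest the fingertips end about 20 mm short of the reported TCP. In the side view the tips are at about (321,133), but the TCP projects to (318,142). I'll play some null rows to check reading noise before descending.

Request:
{"api": "play_rows", "payload": {
  "increments": [
    [[255,0,0,0,0],[255,0,0,0,0]]
  ]
}}

```text
time_s: 3.32
ee_pos: [0.4983, -0.1696, 0.0911]
eef_rot: [-0.229, 1.57, -0.383]
force: [-1.2, -1.0, 0.3]
grip_width: 0.0005
```

Run:
```python
from h import *
for i in range(4):
    o=ctrl.get_obs(); print(o["time_s"],o["ee_pos"],o["force"],Ro.from_euler("xyz",o["eef_rot"]).as_matrix()[:,2].round(4))
    im=ctrl.camera("wrist")
o=ctrl.get_obs();p=o["ee_pos"]
R=Ro.from_euler("xyz",o["eef_rot"]).as_matrix()
cv2.imwrite("pics/w3.png",cv2.resize(im[170:290,170:350,::-1],None,fx=4,fy=4,interpolation=cv2.INTER_NEAREST))
for dx in(0,-.01,-.02,-.03):
  for dz in (-.008,.008): print(dx,dz,proj("wrist",p+R@[dx,0,dz],o).round(1),proj("side",p+R@[dx,0,dz]).round(1))
```

```text
3.3167 [ 0.49832684 -0.16959042  0.09105898] [-1.20167764 -1.03395209  0.25516737] [ 0.9882 -0.1533  0.001 ]
3.3667 [ 0.49822645 -0.16956551  0.0908726 ] [ 0.32472333  0.88842326 -0.25264057] [ 9.882e-01 -1.533e-01  6.000e-04]
3.4167 [ 0.49818537 -0.16959394  0.09073238] [-0.44477639 -0.95458052  0.57891522] [ 9.882e-01 -1.534e-01  5.000e-04]
3.4667 [ 0.49811758 -0.16956919  0.0906204 ] [ 0.22063574  0.21726765 -0.24540556] [ 9.882e-01 -1.533e-01  2.000e-04]
0 -0.008 [258.6 217.5] [320.4 143.7]
0 0.008 [258.6 239.9] [315.6 140.9]
-0.01 -0.008 [258.6 223. ] [321.  140.6]
-0.01 0.008 [258.6 246.3] [316.  137.7]
-0.02 -0.008 [258.6 229. ] [321.5 137.4]
-0.02 0.008 [258.6 253.2] [316.5 134.5]
-0.03 -0.008 [258.6 235.6] [322.1 134.1]
-0.03 0.008 [258.6 260.8] [317.  131.3]
```

View pics/w3.png

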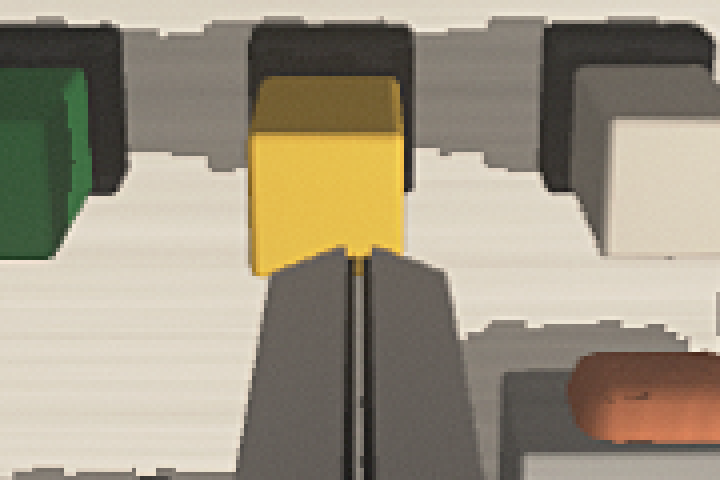

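Run:
```python
from h import *
s=cv2.imread("pics/s3.png")
cv2.imwrite("pics/s3z.png",cv2.resize(s[75:175,270:370],None,fx=6,fy=6,interpolation=cv2.INTER_NEAREST))
```

```text
(no output)
```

View pics/s3z.png

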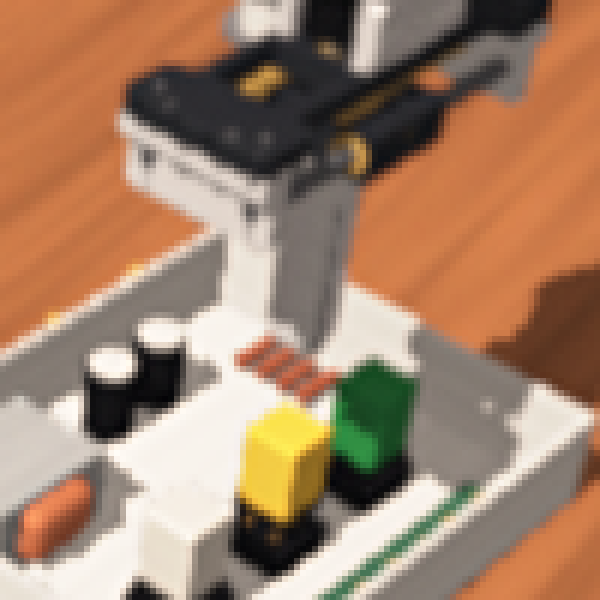

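Run:
```python
from h import *
o=ctrl.get_obs();R=Ro.from_euler("xyz",o["eef_rot"]).as_matrix()
for w,s in(((260,232),(321,133)),((237.5,238.5),(325.5,132.5)),((281.5,238),(315.5,133))):
    X,e=tri(ray("wrist",w,o),ray("side",s)); print(X,e,R.T@(X-o["ee_pos"]))
# yellow top: near-edge corners in wrist -> with side
for w,s in(((232.2,203.5),(325,149.7)),((270.3,203.5),(317,153)),):
    X,e=tri(ray("wrist",w,o),ray("side",s)); print("yel",X,e)
    print(plane("wrist",w,.075,o))
im=ctrl.camera("wrist")
```

```text
[ 0.49010117 -0.16680139  0.12290026] 0.005529143859010196 [-0.03235236  0.00151299 -0.00831399]
[ 0.48871129 -0.18074184  0.12006033] 0.0029547884968344246 [-0.02951173 -0.01247562 -0.00755064]
[ 0.49721755 -0.15507102  0.12470504] 0.009917843761317487 [-0.03415709  0.01419558 -0.00307983]
yel [ 0.4849309  -0.18773878  0.06228   ] 0.003256079781160669
[ 0.48273512 -0.18584409  0.075     ]
yel [ 0.49074629 -0.15961677  0.06501259] 0.001374998543280024
[ 0.48681214 -0.15958948  0.075     ]
```

Request:
{"api": "play_rows", "payload": {
  "increments": [
    [[255,0.3,-0.35,0,0],[255,0.3,0,0,0],[255,0.2,0,0,0],[255,0.2,0,0,0],[255,0.1,0,0,0],[255,0.1,0,0,0],[255,0,0,0,0]]
  ]
}}

```text
time_s: 4.15
ee_pos: [0.4975, -0.1729, 0.0783]
eef_rot: [2.895, 1.571, 2.741]
force: [0.0, -0.2, 0.8]
grip_width: 0.0008
```

Request:
{"api": "play_rows", "payload": {
  "increments": [
    [[255,0.1,0,0,0],[255,0.1,0,0,0],[255,0.1,0,0,0],[255,0.1,0,0,0]]
  ]
}}

```text
time_s: 4.48
ee_pos: [0.4976, -0.173, 0.0744]
eef_rot: [-0.435, 1.571, -0.589]
force: [-0.0, -0.1, -0.6]
grip_width: 0.0004
```

Run:
```python
from h import *
o=ctrl.get_obs(); im=ctrl.camera("wrist"); s=ctrl.camera("side")
print(o["ee_pos"],o["force"],o["tau"])
a=cv2.resize(im[170:290,170:350,::-1],None,fx=3,fy=3,interpolation=cv2.INTER_NEAREST)
b=cv2.resize(s[90:180,280:352,::-1],None,fx=3.5,fy=4,interpolation=cv2.INTER_NEAREST)
cv2.imwrite("pics/c4.png",cv2.hconcat([a,b[:360]]))
```

```text
[ 0.4975687  -0.17298448  0.07438407] [-0.02927965 -0.14946367 -0.59951953] [ 4.36637434e-03 -5.27032864e+01 -3.14399064e+01 -3.00417852e-02
  1.22462092e-01  5.54898838e-05]
```

View pics/c4.png

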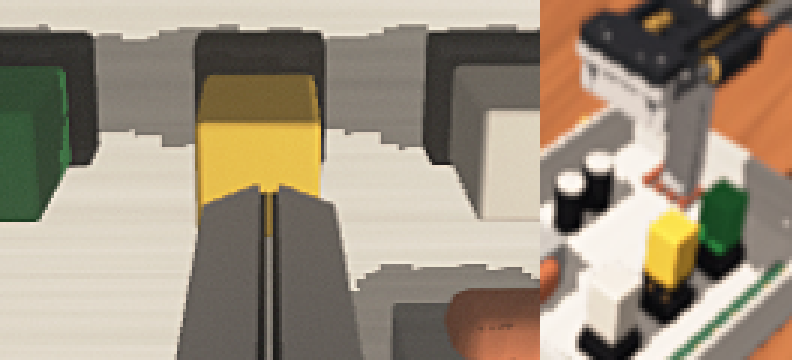

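Still clear of the relay, so the tips really are shorter than the reported TCP. I'll continue as a guarded descent.

Request:
{"api": "play_rows", "payload": {
  "increments": [
    [[255,0.1,-0.2,0,0],[255,0.1,0,0,0],[255,0.1,0,0,0],[255,0.1,0,0,0],[255,0.1,0,0,0]]
  ]
}}

```text
time_s: 5.0
ee_pos: [0.4972, -0.175, 0.0693]
eef_rot: [-2.556, 1.571, -2.71]
force: [1.1, 0.9, 0.4]
grip_width: 0.0003
```

Request:
{"api": "play_rows", "payload": {
  "increments": [
    [[255,0.1,0,0,0],[255,0.1,0,0,0],[255,0.1,0,0,0],[255,0.1,0,0,0]]
  ]
}}

```text
time_s: 5.33
ee_pos: [0.4973, -0.175, 0.0654]
eef_rot: [-0.281, 1.571, -0.434]
force: [-0.2, -0.7, -0.5]
grip_width: 0.0005
```

Request:
{"api": "play_rows", "payload": {
  "increments": [
    [[255,0.1,0,0,0],[255,0.1,0,0,0],[255,0.1,0,0,0],[255,0.1,0,0,0]]
  ]
}}

```text
time_s: 5.67
ee_pos: [0.4972, -0.175, 0.0613]
eef_rot: [2.933, 1.571, 2.78]
force: [0.9, 0.1, -0.2]
grip_width: 0.0004
```

```bash
cat > v.py <<'E'
from h import *
import sys
o=ctrl.get_obs(); im=ctrl.camera("wrist"); s=ctrl.camera("side")
print(o["ee_pos"],o["force"])
a=cv2.resize(im[170:290,170:350,::-1],None,fx=3,fy=3,interpolation=cv2.INTER_NEAREST)
b=cv2.resize(s[90:180,280:352,::-1],None,fx=3.5,fy=4,interpolation=cv2.INTER_NEAREST)
cv2.imwrite(sys.argv[1],cv2.hconcat([a,b[:360]]))
E
python3 v.py pics/c5.png
```

```text
[ 0.49722304 -0.17495434  0.0613453 ] [ 0.88113205  0.0830703  -0.21978851]
```

View pics/c5.png

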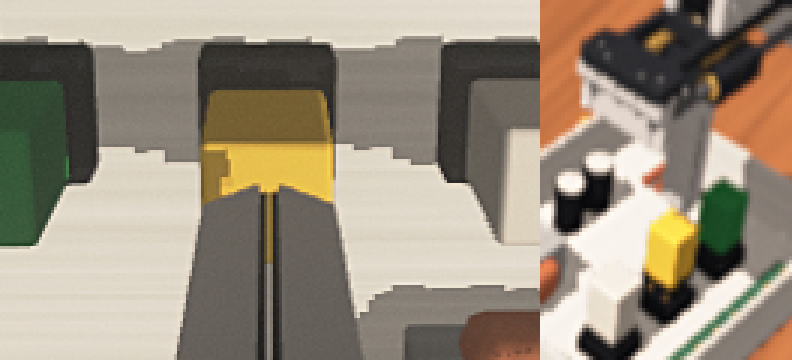

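Request:
{"api": "play_rows", "payload": {
  "increments": [
    [[255,0.1,0,0,0],[255,0.1,0,0,0],[255,0.1,0,0,0]]
  ]
}}

```text
time_s: 6.02
ee_pos: [0.4972, -0.175, 0.0584]
eef_rot: [-0.298, 1.571, -0.452]
force: [0.3, 0.3, -0.1]
grip_width: 0.0005
```

Request:
{"api": "play_rows", "payload": {
  "increments": [
    [[255,0.1,0,0,0],[255,0.1,0,0,0],[255,0.1,0,0,0]]
  ]
}}

```text
time_s: 6.27
ee_pos: [0.4972, -0.1749, 0.0554]
eef_rot: [2.101, 1.571, 1.947]
force: [-0.1, -0.2, -0.3]
grip_width: 0.0007
```

Request:
{"api": "play_rows", "payload": {
  "increments": [
    [[255,0.1,0,0,0],[255,0.1,0,0,0]]
  ]
}}

```text
time_s: 6.43
ee_pos: [0.4972, -0.175, 0.0533]
eef_rot: [2.71, 1.571, 2.556]
force: [-0.2, 0.9, -0.3]
grip_width: 0.0001
```

```bash
python3 v.py pics/c6.png
```

```text
[ 0.49722361 -0.17495531  0.05332118] [-0.20316919  0.93188938 -0.3148131 ]
```

View pics/c6.png

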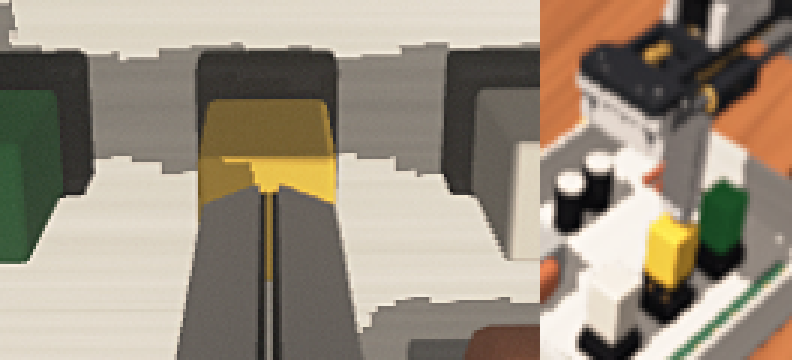

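Request:
{"api": "play_rows", "payload": {
  "increments": [
    [[255,0.1,0,0,0],[255,0.1,0,0,0]]
  ]
}}

```text
time_s: 6.7
ee_pos: [0.4973, -0.175, 0.0514]
eef_rot: [-0.155, 1.571, -0.309]
force: [-0.2, -0.8, -0.2]
grip_width: -0.0001
```

Request:
{"api": "play_rows", "payload": {
  "increments": [
    [[255,0.1,0,0,0],[255,0.1,0,0,0]]
  ]
}}

```text
time_s: 6.87
ee_pos: [0.4972, -0.175, 0.0494]
eef_rot: [-0.255, 1.571, -0.409]
force: [-0.3, -0.3, -0.2]
grip_width: 0.0006
```

Request:
{"api": "play_rows", "payload": {
  "increments": [
    [[255,0.1,0,0,0],[255,0.1,0,0,0]]
  ]
}}

```text
time_s: 7.03
ee_pos: [0.4972, -0.175, 0.0473]
eef_rot: [-2.356, 1.571, -2.51]
force: [-0.8, -0.1, -0.1]
grip_width: 0.0007
```

```bash
python3 v.py pics/c7.png
```

```text
[ 0.49723144 -0.17496685  0.04733411] [-0.82369349 -0.14620931 -0.0826803 ]
```

View pics/c7.png

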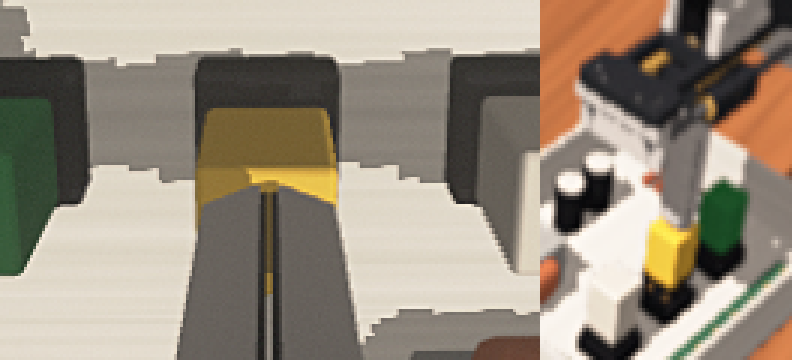

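Request:
{"api": "play_rows", "payload": {
  "increments": [
    [[255,0,0,0.2,0],[255,0.1,0,0,0]]
  ]
}}

```text
time_s: 7.3
ee_pos: [0.4996, -0.1754, 0.0466]
eef_rot: [-0.276, 1.57, -0.429]
force: [0.3, -0.5, 0.2]
grip_width: 0.0006
```

Request:
{"api": "play_rows", "payload": {
  "increments": [
    [[255,0.1,0,0,0]]
  ]
}}

```text
time_s: 7.38
ee_pos: [0.4994, -0.1753, 0.0454]
eef_rot: [-0.204, 1.571, -0.358]
force: [0.2, -0.2, 0.4]
grip_width: 0.0004
```

Request:
{"api": "play_rows", "payload": {
  "increments": [
    [[255,0.1,0,0,0]]
  ]
}}

```text
time_s: 7.47
ee_pos: [0.4994, -0.1753, 0.0446]
eef_rot: [-0.184, 1.57, -0.338]
force: [-0.5, 0.6, 4.7]
grip_width: 0.0005
```

Request:
{"api": "play_rows", "payload": {
  "increments": [
    [[255,0.1,0,0,0]]
  ]
}}

```text
time_s: 7.55
ee_pos: [0.4994, -0.1753, 0.0437]
eef_rot: [-0.146, 1.57, -0.3]
force: [-0.4, -0.0, 4.0]
grip_width: 0.0007
```

Contact at TCP z of about 0.045, and the relay is sliding at 4–5 N. Home should come at about 0.035–0.037.

Request:
{"api": "play_rows", "payload": {
  "increments": [
    [[255,0.1,0,0,0],[255,0.1,0,0,0],[255,0.1,0,0,0],[255,0.1,0,0,0]]
  ]
}}

```text
time_s: 7.88
ee_pos: [0.4994, -0.1753, 0.0395]
eef_rot: [-0.205, 1.57, -0.359]
force: [0.8, -0.1, 4.6]
grip_width: 0.0006
```

Request:
{"api": "play_rows", "payload": {
  "increments": [
    [[255,0.1,0,0,0]]
  ]
}}

```text
time_s: 7.97
ee_pos: [0.4994, -0.1753, 0.0385]
eef_rot: [-0.145, 1.57, -0.299]
force: [1.5, 0.1, 4.6]
grip_width: 0.0004
```

Request:
{"api": "play_rows", "payload": {
  "increments": [
    [[255,0.1,0,0,0]]
  ]
}}

```text
time_s: 8.05
ee_pos: [0.4994, -0.1753, 0.0374]
eef_rot: [-0.159, 1.57, -0.313]
force: [0.9, 1.0, 5.3]
grip_width: 0.001
```

Request:
{"api": "play_rows", "payload": {
  "increments": [
    [[255,0.05,0,0,0]]
  ]
}}

```text
time_s: 8.13
ee_pos: [0.4994, -0.1753, 0.0372]
eef_rot: [-0.203, 1.57, -0.357]
force: [-2.0, 1.2, 14.6]
grip_width: 0.0006
```

Request:
{"api": "play_rows", "payload": {
  "increments": [
    [[255,0,0,0,0],[255,0,0,0,0],[255,0,0,0,0]]
  ]
}}

```text
time_s: 8.38
ee_pos: [0.4994, -0.1753, 0.0372]
eef_rot: [-0.214, 1.57, -0.368]
force: [-0.7, 1.3, 8.0]
grip_width: 0.0008
```

```bash
python3 v.py pics/c8.png
```

```text
[ 0.49936982 -0.17531365  0.03720518] [-0.70054327  1.34646012  7.99874674]
```

View pics/c8.png

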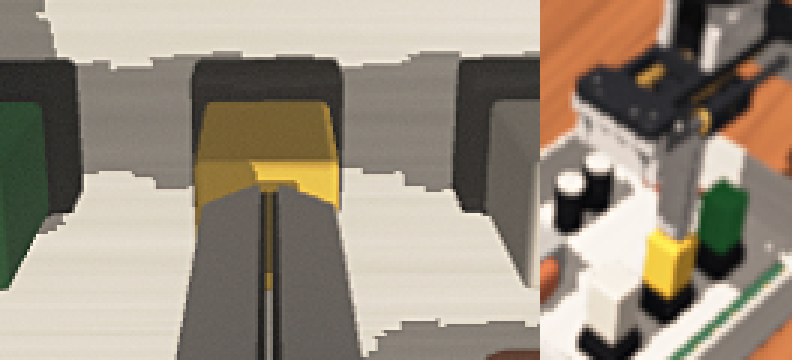

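Request:
{"api": "play_rows", "payload": {
  "increments": [
    [[255,0.04,0,0,0],[255,0,0,0,0]]
  ]
}}

```text
time_s: 8.65
ee_pos: [0.4994, -0.1754, 0.0372]
eef_rot: [-0.25, 1.57, -0.403]
force: [-2.2, 1.8, 12.1]
grip_width: 0.0002
```

Force rises with no further motion, so it is on the stop and the tip offset is about 28.8 mm. I'll lift straight up and look.

Request:
{"api": "play_rows", "payload": {
  "increments": [
    [[255,-0.3,0,0,0],[255,-1.5,0,0,0],[255,-2.5,0,0,0],[255,-3,0,0,0],[255,-3,0,0,0],[255,-3,0,0,0],[255,0,0,-3,0],[255,0,0,-1,0],[255,0,0,0,0]]
  ]
}}

```text
time_s: 9.4
ee_pos: [0.4583, -0.1689, 0.1697]
eef_rot: [-2.947, 1.57, -3.101]
force: [-0.1, -0.2, -0.0]
grip_width: 0.0006
```

```bash
python3 v.py pics/c9.png
```

```text
[ 0.45828089 -0.16888899  0.16969395] [-0.12308799 -0.23692458 -0.01986282]
```

View pics/c9.png

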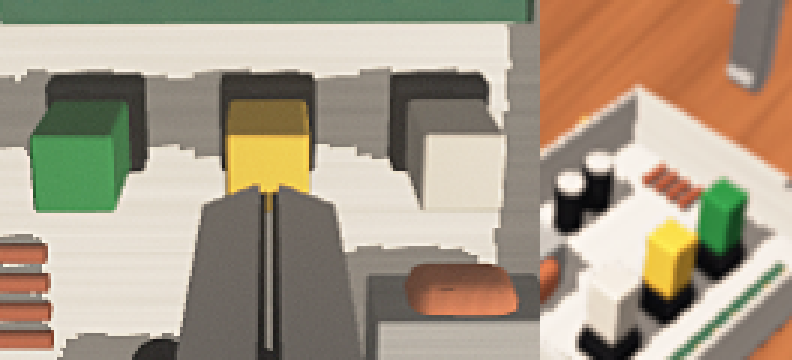

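Yellow's near edge (row 135) is level with green and white (row 134), so it is home. Now I'll move to the blue button.

Request:
{"api": "play_rows", "payload": {
  "increments": [
    [[255,0,3.5,-0.7,0],[255,0,3.5,-0.7,0],[255,0,3.5,-0.7,0],[255,0,3.5,-0.7,0],[255,0,3.5,-0.7,0],[255,0,3.5,-0.7,0],[255,0,3.5,-0.7,0],[255,0,3.5,-0.7,0],[255,0,3.5,-0.7,0],[255,0,3.5,-0.7,0],[255,0,3.5,-0.8,-5.4],[255,0,0,0,-5.4]]
  ]
}}

```text
time_s: 10.5
ee_pos: [0.4412, 0.2283, 0.1687]
eef_rot: [2.764, 1.57, 2.807]
force: [0.1, -0.9, -0.7]
grip_width: 0.0007
```

Request:
{"api": "play_rows", "payload": {
  "increments": [
    [[255,0,0,0,0],[255,0,0,0,0]]
  ]
}}

```text
time_s: 10.67
ee_pos: [0.4417, 0.2234, 0.1689]
eef_rot: [-2.671, 1.569, -2.639]
force: [0.0, -0.2, 0.8]
grip_width: 0.0004
```

Run:
```python
from h import *
o=ctrl.get_obs(); im=ctrl.camera("wrist"); cv2.imwrite("pics/w10.png",cv2.resize(im[140:290,120:400,::-1],None,fx=2.8,fy=2.8))
R=Ro.from_euler("xyz",o["eef_rot"]).as_matrix()
print(o["ee_pos"],o["force"],R[:,2].round(3))
for c in("blue","red"):
    for b in blobs(im,c,100):
        X=plane("wrist",b[2],.097,o); print(c,b,X.round(4),R.T@(X-o["ee_pos"])*100)
```

```text
[0.44174063 0.22338781 0.16885344] [ 0.01113586 -0.2094089   0.79505289] [ 0.999  0.033 -0.001]
```

View pics/w10.png

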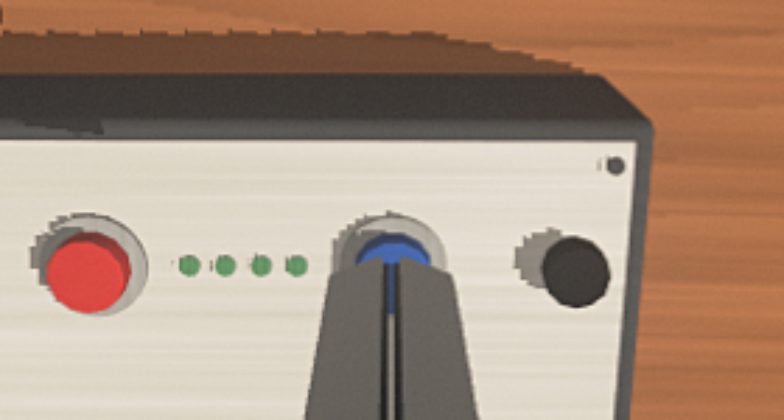

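Run:
```python
from h import *
o=ctrl.get_obs(); R=Ro.from_euler("xyz",o["eef_rot"]).as_matrix()
r=plane("wrist",(152.1,237.3),.097,o); b=plane("wrist",(260.7,237.6),.097,o)
print(r,b,np.linalg.norm(r-b))
for X in(b,plane("top",(160.8,217.3),.097)): print(R.T@(X-o["ee_pos"])*100)
```

```text
[0.4824595  0.12773128 0.097     ] [0.47953577 0.22598509 0.097     ] 0.09829730106468174
[7.20374771 0.19557092 3.78203457]
[ 7.2036675  -0.05506841  4.02080157]
```

Request:
{"api": "play_rows", "payload": {
  "increments": [
    [[255,0,0.1,2,0],[255,0,0,1.9,0],[255,2,0,0,0],[255,2,0,0,0],[255,2,0,0,0],[255,1.5,0,0,0],[255,1,0,0,0],[255,0,0,0,0],[255,0,0,0,0]]
  ]
}}

```text
time_s: 11.47
ee_pos: [0.4809, 0.2252, 0.0848]
eef_rot: [-2.822, 1.571, -2.789]
force: [-0.0, 0.4, 0.5]
grip_width: 0.0003
```

Run:
```python
from h import *
o=ctrl.get_obs(); im=ctrl.camera("wrist"); s=ctrl.camera("side")
print(o["ee_pos"],o["force"])
a=cv2.resize(im[170:290,170:350,::-1],None,fx=3,fy=3,interpolation=cv2.INTER_NEAREST)
b=cv2.resize(s[190:280,180:252,::-1],None,fx=3.5,fy=4,interpolation=cv2.INTER_NEAREST)
cv2.imwrite("pics/c11.png",cv2.hconcat([a,b[:360]]))
```

```text
[0.48085577 0.22516041 0.08483213] [-0.01968214  0.39881948  0.50021562]
```

View pics/c11.png

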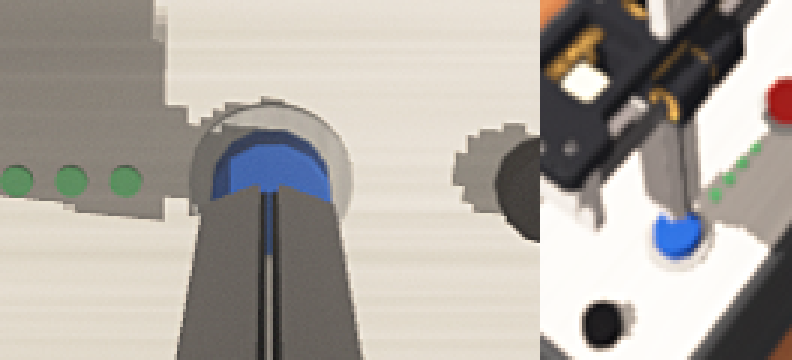

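Centred on the button. I'll continue the guarded descent.

Request:
{"api": "play_rows", "payload": {
  "increments": [
    [[255,0.3,0,0,0],[255,0.3,0,0,0],[255,0.3,0,0,0],[255,0.2,0,0,0],[255,0.1,0,0,0],[255,0.1,0,0,0]]
  ]
}}

```text
time_s: 12.07
ee_pos: [0.4805, 0.2256, 0.0714]
eef_rot: [-2.78, 1.571, -2.745]
force: [0.8, -0.6, 0.1]
grip_width: 0.0007
```

Request:
{"api": "play_rows", "payload": {
  "increments": [
    [[255,0.1,0,0,0],[255,0.1,0,0,0],[255,0.1,0,0,0]]
  ]
}}

```text
time_s: 12.32
ee_pos: [0.4805, 0.2256, 0.0685]
eef_rot: [0.255, 1.571, 0.289]
force: [0.4, 0.3, 0.3]
grip_width: 0.0008
```

Request:
{"api": "play_rows", "payload": {
  "increments": [
    [[255,0.1,0,0,0],[255,0.1,0,0,0],[255,0.1,0,0,0]]
  ]
}}

```text
time_s: 12.57
ee_pos: [0.4806, 0.2256, 0.0656]
eef_rot: [0.364, 1.571, 0.399]
force: [-1.7, -0.0, 3.1]
grip_width: 0.0004
```

Request:
{"api": "play_rows", "payload": {
  "increments": [
    [[255,0.1,0,0,0],[255,0.1,0,0,0]]
  ]
}}

```text
time_s: 12.73
ee_pos: [0.4806, 0.2256, 0.0636]
eef_rot: [0.388, 1.571, 0.423]
force: [-0.5, -0.6, 3.2]
grip_width: 0.0003
```

Request:
{"api": "play_rows", "payload": {
  "increments": [
    [[255,0.1,0,0,0]]
  ]
}}

```text
time_s: 12.82
ee_pos: [0.4806, 0.2256, 0.0626]
eef_rot: [0.382, 1.571, 0.417]
force: [-1.1, -0.9, 4.3]
grip_width: 0.0008
```

Request:
{"api": "play_rows", "payload": {
  "increments": [
    [[255,0.05,0,0,0]]
  ]
}}

```text
time_s: 12.9
ee_pos: [0.4806, 0.2257, 0.0622]
eef_rot: [0.293, 1.57, 0.328]
force: [-3.4, -0.7, 9.8]
grip_width: 0.0005
```

Request:
{"api": "play_rows", "payload": {
  "increments": [
    [[255,0.05,0,0,0]]
  ]
}}

```text
time_s: 12.98
ee_pos: [0.4807, 0.2257, 0.0621]
eef_rot: [0.272, 1.57, 0.306]
force: [-5.0, -2.1, 13.6]
grip_width: 0.0005
```

The button is on its stop at 13.6 N, after about 6 mm of travel. I'll hold briefly, then withdraw straight up.

Request:
{"api": "play_rows", "payload": {
  "increments": [
    [[255,0,0,0,0],[255,-0.3,0,0,0],[255,-0.5,0,0,0],[255,-1.5,0,0,0],[255,-3,0,0,0],[255,-3.5,0,0,0],[255,-3.5,0,0,0],[255,-3,0,0,0],[255,0,0,-3,0],[255,0,0,-3,0],[255,0,0,0,0],[255,0,0,0,0]]
  ]
}}

```text
time_s: 13.98
ee_pos: [0.42, 0.2236, 0.2151]
eef_rot: [0.373, 1.57, 0.408]
force: [0.4, 0.1, -0.1]
grip_width: 0.0002
```

Run:
```python
from h import *
o=ctrl.get_obs(); im=ctrl.camera("wrist"); s=ctrl.camera("side")
print(o["ee_pos"],o["force"])
cv2.imwrite("pics/w12.png",im[:,:,::-1])
cv2.imwrite("pics/s12.png",cv2.resize(s[110:310,130:380,::-1],None,fx=3,fy=3,interpolation=cv2.INTER_CUBIC))
for c in("yellow","blue","red","green"): print(c,blobs(s,c))
```

```text
[0.41998764 0.22362503 0.21505863] [ 0.35328012  0.09974396 -0.14805249]
yellow [(np.int32(35), [207, 145, 14, 11], [213.5, 150.5]), (np.int32(210), [309, 145, 16, 20], [316.6, 154.3]), (np.int32(32), [42, 226, 11, 10], [47.1, 230.4])]
blue [(np.int32(124), [213, 242, 13, 12], [218.9, 247.7])]
red [(np.int32(80), [246, 210, 11, 10], [251.0, 214.8])]
green [(np.int32(170), [326, 136, 13, 18], [331.3, 144.0])]
```

View pics/s12.png

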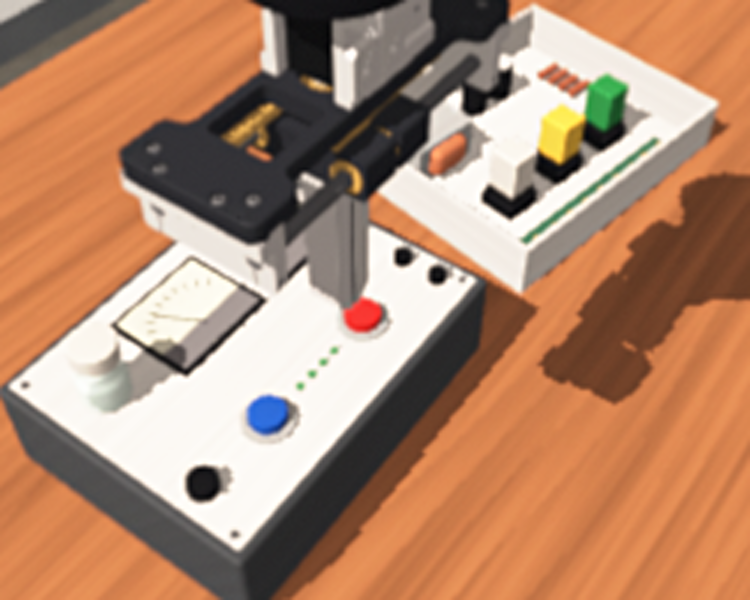

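View pics/w12.png

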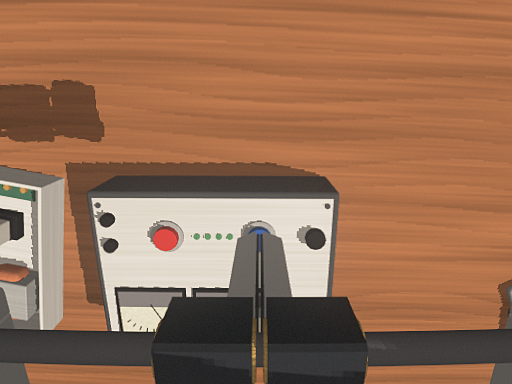

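The side view puts the blue button back at (218.9,247.7), the same as at the start. The jar and red button haven't moved, yellow sits lower and level, and the tool is well clear with no force on it.

```bash
python3 -c "
from station import ctrl
print(ctrl.hand_in())"
```

```text
the job is handed in; nothing more can be done
None
```

I pressed the yellow relay home, then pressed the blue button fully and let it spring back. I withdrew and handed the job in at about 14 s; the hand-in reports no verdict.

- **Yellow relay:** it slid about 8 mm at 4–5 N and then met its firm stop, where the highest force I read was about 15 N. In the wrist view afterwards its top was level with the white and green relays to within about one zoomed pixel.
- **Blue button:** it travelled about 6 mm to its stop, with about 14 N at the end. In the side view it came back to the same pixel position as at the start.
- **Everything else:** in the last side picture the red button, green relay, white relay and jar looked unchanged. The tool was clear, with no significant force on it.

**Disagreements:**
- **TCP height:** the closed fingertips ended about 29 mm short of the reported TCP. Both views hinted at this and contact confirmed it, so I stopped on force rather than on computed height.
- **Camera heights:** combining the side view with the top or wrist view gave heights about 5–10 mm too low.
- **Sideways estimates:** these differed by 2–4 mm between cameras, so I centred by eye in the wrist view before each contact.

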